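# Unbar the green stock chest at the goldsmith's bench

### The arm

A 6-joint arm with a two-finger parallel gripper is mounted at the origin on the work surface. World frame = base frame: x ahead of the robot, y to its left, z up, the work surface at z = 0. Lengths are in m, angles in rad, forces in N, time in s.
With the tool pointing down it reaches from about 0.35 to 0.775 m from the base axis. Payload 7.3 kg.
Tool frame: the origin (TCP) lies at the very end of the fingers, on their centre line; the grasp point (between the pads) lies grip_point_offset behind it (grip_point_offset is the distance from the TCP to the grasp point, in m); z points along the fingers, y is the direction in which the jaws open and shut (so a half turn about z gives the same grasp; the last joint's range is limited). The gripper opens to 92 mm and grips with 3 to 60 N. Pads are 19 mm wide; open, the fingers measure 130 mm over their backs; the gripper's body (75 mm by 190 mm) begins 47 mm behind the grasp point.
Start: joints at [1.167, 0.342, 1.524, -0, 1.275, -0.146], TCP at [0.134, 0.508, 0.206] pointing down, gripper open.
Joint ranges: [-2.53, 2.53], [-0.77, 2.02], [0.04, 2.7], [-1, 4.14], [0.28, 2.66], [-3.11, 3.11]. Speed limits (rad/s): [2.57, 2.57, 3.14, 3.14, 3.14, 3.14].

### API

Orientations are given as [roll, pitch, yaw] about the fixed x, y, z axes, in that order (R = Rz(yaw) Ry(pitch) Rx(roll)).
In Python, from cell import * gives the robot as it stands.
- The arm moves only by the shell command python3 -m inch 'ROWS' [OPENING] [FORCE]. ROWS is JSON, a list that holds one entry, the list of rows, each a list of 4 numbers: the shift along the tool's x, y, z in mm, then the turn about the tool's z in rad. In form: [[[x, y, z, roll], ...]]. A call has 1 to 10 rows; each row shifts and turns the commanded pose from where the row before left it, along the tool's axes as they then stand; what a row does not reach is not made up. A row lasts 1/8 s, in which the tool goes at most 62.5 mm and 10.7 degrees, less where a joint would pass 70% of its speed; a pose out of reach is approached as far as the arm can. A call with a gripper value outside its range is refused whole. OPENING is the closure, from -1 (fully open) to 1 (shut), set as the call begins (- or left out, the last holds). The fingers move at their own pace and stop on an object; FORCE is the grip in N (left out, the last holds). Time passes only in rows, so rows that do not move let the fingers close. It gives the time, the measured TCP pose, the force and the opening at its end, in the units of the state.
- observe(): the state, without advancing time (a new reading comes with each control period).
- read_camera(name): name is "scene" or "top" or "wrist"; returns a dict with "img" (384x512x3 uint8, blue, green, red), "fx", "fy", "cx", "cy" (pixels), "k1" (the pictures are not rectified: a ray, as slopes to the right and down, at radius r is drawn at 1 + k1 r^2 times it, then the intrinsics apply), "eye" and "rotation" of the camera in the world; the wrist camera has in their place "T_tool_cam" (4x4, takes a point from camera to tool coordinates, whose origin is the TCP and whose axes are the flange's). Camera axes: x right, y down, z forward; pixel columns grow to the right and rows downward; lengths in m; the calibration is good to about 2 mm. A picture is of the moment at which its call begins: read the wrist's pose just before it. There is no depth.
- hand_in(): hands the job in, once; it reports no verdict.
Trained networks look in the newest picture that a camera, given by its name, has taken for a name from the list of things; names that differ only in an ending like _2 or _b are one class to them, and where a whole thing is asked for, a point or a joint stands for the part that bears it (a point fixed in the world has none). Each returns a list of dicts, best first, with "conf" (0 to 1); they miss things now and then, are a little off and sometimes report something else, mostly with a low value. They report only what shows in the picture. A call takes as long as a camera call. They do not tell look-alikes from the thing itself.
- boxes_of(camera, label): "at" ([row, column] in pixels, amid what is visible of it).
- place_of(camera, label): "at" ([row, column] in pixels: a listed point, or the origin of a listed thing).
The state is a dict: "time": time; "qpos": joint angles; "qvel": joint speeds; "joint_efforts": joint torques, N m; "tool_pos": TCP position; "tool_rot": TCP orientation; "contact_force": force on the tool from outside, world axes, zero at the start; "torque": the same for the moment, N m; "opening": finger opening in m.
Only numpy, scipy, OpenCV 4.12 (cv2) and the standard library are available. Lean on these libraries where they do the work, as an engineer would, in place of code of your own. Each camera call takes 0.05 s, during which the arm holds its last target. There are 200 camera calls.

### The job

Unbar the green-lidded stock chest: lift its wooden locking beam straight up out of both open brackets, keeping it level so that both ends come free together, then set it down gently along the middle of the wooden rest, lying across both cork-topped blocks, and let go. Leave the beam of the red-lidded chest where it is.

Things in the scene. Friction and masses are not known exactly. Their poses are not given: they have to be found in the camera images.
- green_beam_mid (a point): Centre (half-way up) of the locking beam on the green-lidded chest: a loose pale wooden bar, 260 mm long (its x axis), 26 mm wide (y), 30 mm high (z) (all sizes here are in mm), about 0.16 kg, dark steel caps on the ends. At the start it lies level in the brackets with its underside 92 above the bench; grip it across its width at the middle, where it is free on both sides and 20 above the lid.
- green_chest: (Sizes in mm.) Low wooden stock chest with a green lid, fixed to the bench; origin at the centre of its underside on the bench, x along the beam, z up. 206 x 126, lid top 72 above the bench. At each end (x = +-108) a steel U bracket, open at the top: seat 92 above the bench, two cheeks 6 thick and 34 apart (y) whose tops are 116 above the bench, so the beam is clear of them once lifted 24. Two green ribs (x = +-60) lie on the lid under the beam.
- rest_top (a point): (Sizes in mm.) The rest for the beam: a plywood board 240 x 100 fixed to the bench, with two pale wooden blocks capped in brown cork, at x = +-80, each 30 long (x) and 90 wide (y). This point is at the centre of the board, level with the flat cork tops, 40 above the bench; its x axis runs the way the beam should lie (either end first), z up. A beam lying on it has its centre 15 above this point.
- red_beam_mid (a point): Centre of the identical beam (260 x 26 x 30 mm) in the brackets of the red-lidded chest, a chest of the same build and size as the green one. To be left alone.
There are look-alikes about, which are no part of the job. Leave any black, pink or purple look-alike of the green_chest alone.

How it is judged:
By the outcome, as a careful person would: the job done as asked, in the order asked, and still so for the second after the job is handed in, with the robot touching nothing.
It also fails if it takes over 40 s, if anything falls off the work surface, if the arm or the gripper's body presses on something with over 40 N, if the wrist force passes 120 N, or if a joint passes its speed limit or range.

## Working session

There is one attempt and no reset: what is moved stays moved. The work goes in short steps, Python scripts to look and compute and a shell command to move; the robot and the scene stay as the last step left them, time stands still between calls to the robot, and variables do not carry over. Pictures are saved under pics/ and viewed, about 8 in all and at most 12, crops included, and the job is handed in when it is done.

```bash
mkdir -p pics; ls; cat > h.py <<'E'
from cell import *
import numpy as np, cv2
from scipy.spatial.transform import Rotation as R
def cam(name):
    s=observe(); c=read_camera(name)
    if name=="wrist":
        T=np.eye(4); T[:3,:3]=R.from_euler('xyz',s['tool_rot']).as_matrix(); T[:3,3]=s['tool_pos']
        T=T@np.array(c['T_tool_cam']); c['eye']=T[:3,3]; c['rotation']=T[:3,:3]
    c['eye']=np.array(c['eye']); c['rotation']=np.array(c['rotation'])
    return c
def K(c): return np.array([[c['fx'],0,c['cx']],[0,c['fy'],c['cy']],[0,0,1.]])
def onplane(c,rc,z):
    p=cv2.undistortPoints(np.array([[[rc[1],rc[0]]]],float),K(c),np.array([c['k1'],0,0,0.]))[0,0]
    d=c['rotation']@np.array([p[0],p[1],1]); return c['eye']+d*(z-c['eye'][2])/d[2]
def proj(c,P):
    q=c['rotation'].T@(np.array(P)-c['eye']); x=q[:2]/q[2]; x=x*(1+c['k1']*(x@x))
    return [c['fy']*x[1]+c['cy'],c['fx']*x[0]+c['cx']]
E
python3 - <<'E'
from h import *
s=observe(); print({k:np.round(v,3) for k,v in s.items() if k in('tool_pos','tool_rot','time','opening')})
ims=[]
for n in("scene","top"):
    c=cam(n); ims.append(c['img']); print(n,c['eye'].round(2),c['rotation'].round(2).tolist())
    for l,z in(("green_beam_mid",.107),("green_chest",0),("rest_top",.04),("red_beam_mid",.107)):
        for d in place_of(n,l): print(l,np.round(d['at'],1),round(d['conf'],2),onplane(c,d['at'],z).round(3))
    cv2.imwrite(f'pics/{n}0.png',ims[-1])
E
```

```text
pics
{'time': np.float64(0.0), 'tool_pos': array([0.134, 0.507, 0.205]), 'tool_rot': array([-3.14 , -0.   ,  2.884]), 'opening': np.float64(0.092)}
scene [1.03 0.25 0.73] [-2.37, -0.02, 1.84]Traceback (most recent call last):
  File "<stdin>", line 7, in <module>
  File "h.py", line 14, in onplane
    d=c['rotation']@np.array([p[0],p[1],1]); return c['eye']+d*(z-c['eye'][2])/d[2]
                                                                               ~^^^
IndexError: invalid index to scalar variable.
```

```bash
sed -i "s/c\['rotation'\]=np.array(c\['rotation'\])/r=np.array(c['rotation']); c['rotation']=R.from_euler('xyz',r).as_matrix() if r.shape==(3,) else r/" h.py
python3 - <<'E'
from h import *
for n in("scene","top"):
    c=cam(n); cv2.imwrite(f'pics/{n}0.png',c['img']); print(n,c['eye'].round(2),c['rotation'][:,2].round(2))
    for l,z in(("green_beam_mid",.107),("green_chest",0),("rest_top",.04),("red_beam_mid",.107)):
        for d in place_of(n,l): print(l,np.round(d['at'],1),round(d['conf'],2),onplane(c,d['at'],z).round(3))
E
```

```text
scene [1.03 0.25 0.73] [-0.68 -0.17 -0.72]
green_beam_mid [253.4 312.9] 0.85 [0.567 0.264 0.107]
green_chest [282.3 308.6] 0.96 [0.57  0.269 0.   ]
green_chest [164.1 168.3] 0.93 [ 0.286 -0.204  0.   ]
green_chest [300.2 407.9] 0.64 [0.557 0.492 0.   ]
green_chest [205.9 355.7] 0.57 [0.301 0.354 0.   ]
rest_top [232.7 188.6] 0.55 [ 0.54  -0.029  0.04 ]
red_beam_mid [191.6  79.3] 0.59 [ 0.547 -0.303  0.107]
top [0.27 0.08 1.14] [ 0.15  0.03 -0.99]
green_beam_mid [146.8 209.5] 0.68 [0.567 0.263 0.107]
green_chest [248.  363.4] 0.84 [ 0.273 -0.213  0.   ]
green_chest [233.1 179.9] 0.83 [0.313 0.367 0.   ]
green_chest [153.4 212. ] 0.73 [0.575 0.273 0.   ]
green_chest [156.8 147.4] 0.66 [0.562 0.487 0.   ]
rest_top [161.8 302.6] 0.91 [ 0.539 -0.022  0.04 ]
red_beam_mid [154.4 403.1] 0.93 [ 0.547 -0.309  0.107]
```

View pics/top0.png

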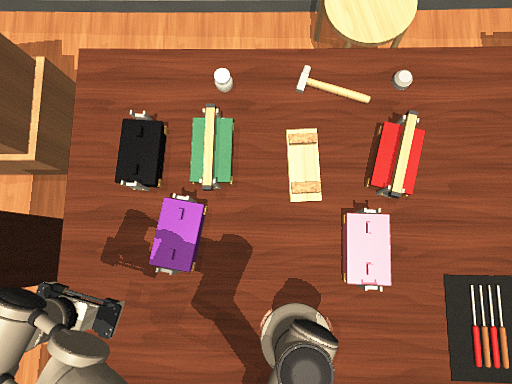

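View pics/scene0.png

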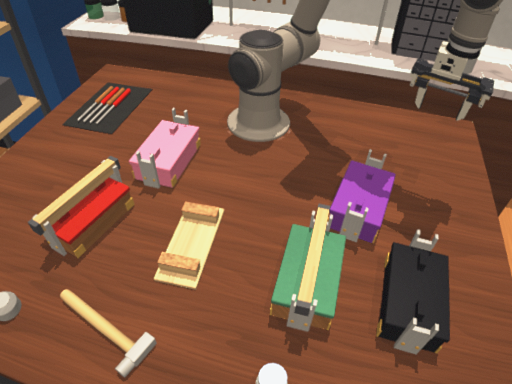

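The black (157,147), purple (233,180) and pink (248,363) chests are look-alikes without beams. The one at (153,212) has the green lid and a beam, so it fits the description. The rest is at (162,303), and the red chest at (154,403) stays untouched. Next I measure the axes and enlarge a crop.

```bash
cat >> h.py <<'E'
def to(target,yaw=None):
    "shift in mm along tool axes now, and turn about tool z, to bring TCP to target"
    s=observe(); M=R.from_euler('xyz',s['tool_rot']).as_matrix()
    print('t',round(s['time'],2),'tcp',np.round(s['tool_pos'],4),'rot',np.round(s['tool_rot'],4),'shift',(M.T@(np.array(target)-s['tool_pos'])*1e3).round(1))
    if yaw is not None:
        tx=np.arctan2(M[1,0],M[0,0]); d=(yaw-tx+np.pi/2)%np.pi-np.pi/2
        print('turn about tool z',round(-d,4))
E
python3 - <<'E'
from h import *
c=cam("top"); im=c['img']
a=onplane(c,[112,211],.122);b=onplane(c,[186,209],.122);print(a,b,np.degrees(np.arctan2(*(a-b)[1::-1])))
# pale wood mask segmentation near beam / rest
hsv=cv2.cvtColor(im,cv2.COLOR_BGR2HSV)
for nm,(r0,r1,c0,c1),z in(("beam",(112,182,198,222),.122),("rest",(125,205,282,326),.02)):
    h=hsv[r0:r1,c0:c1]; m=((h[...,0]>10)&(h[...,0]<32)&(h[...,2]>140)).astype(np.uint8)
    rr,cc=np.nonzero(m); P=np.array([onplane(c,[r+r0,q+c0],z) for r,q in zip(rr,cc)])[:,:2].astype(np.float32)
    print(nm,len(P),cv2.minAreaRect(P),P.mean(0))
    pc=P-P.mean(0); w,v=np.linalg.eigh(pc.T@pc); print('axis deg',np.degrees(np.arctan2(v[1,1],v[0,1])))
to([.567,.264,.26],np.radians(0))
x=np.hstack([cv2.resize(im[95:210,180:240],None,fx=5,fy=5),cv2.resize(im[95:210,270:340],None,fx=5,fy=5)])
cv2.imwrite('pics/crop1.png',x)
E
```

```text
[0.67076797 0.25953982 0.122     ] [0.44566025 0.25807237 0.122     ] 0.3735005962132485
beam 674 ((0.5655495524406433, 0.26207059621810913), (0.21041810512542725, 0.04213477298617363), 0.2642456293106079) [0.56414604 0.26429263]
axis deg 179.5157
rest 2311 ((0.5329641699790955, -0.025366149842739105), (0.24931161105632782, 0.10207585245370865), 3.371978998184204) [ 0.53499997 -0.02530218]
axis deg -176.67783
t 0.65 tcp [0.1338 0.5077 0.2056] rot [3.1415 0.     2.8838] shift [-481.  -125.2  -54.4]
turn about tool z -0.2578
```

View pics/crop1.png

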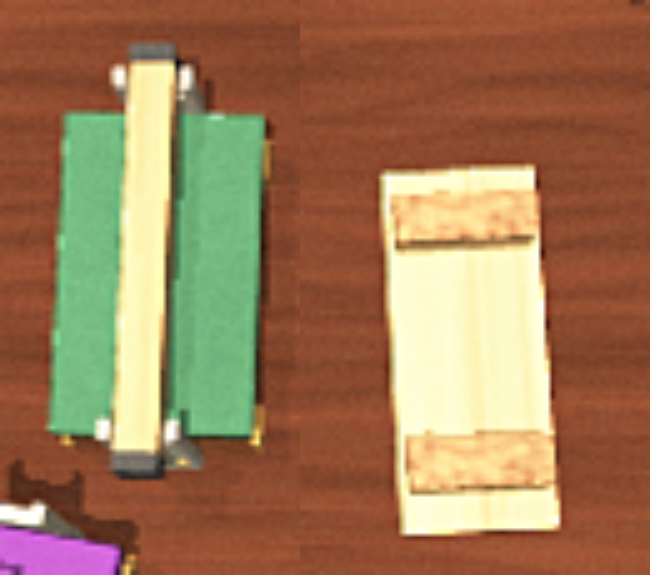

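The crop confirms it: green lid, pale beam with dark caps in the brackets (left half), and the rest with two cork blocks (right half). Moving over the beam.

```bash
python3 -m inch '[[[-50,-10,-10,0],[-54,-14,-10,0],[-54,-14,-10,0],[-54,-14,-6,0],[-54,-15,-6,0],[-54,-15,-6,0],[-54,-15,-3,0],[-54,-15,-3,0],[-53,-13,0,-0.13],[0,0,0,-0.128]]]' -0.3 20
python3 -m inch '[[[0,0,0,0],[0,0,0,0]]]'
python3 - <<'E'
from h import *
c=cam("wrist"); cv2.imwrite('pics/w1.png',c['img']); print(observe()['opening'])
for l,z in(("green_beam_mid",.107),("green_chest",0)):
    for d in place_of("wrist",l): print(l,np.round(d['at'],1),round(d['conf'],2),onplane(c,d['at'],z).round(4))
to([.567,.264,.26],0)
E
```

```text
time: 1.9
tool_pos: [0.57, 0.2613, 0.2582]
tool_rot: [-3.141, -0.001, 3.141]
contact_force: [-0.5, -0.1, -0.5]
opening: 0.0598
time: 2.15
tool_pos: [0.5666, 0.2646, 0.2597]
tool_rot: [3.141, 0.0, 3.14]
contact_force: [1.0, 0.3, 0.5]
opening: 0.0599
0.060074665073904944
green_beam_mid [171.5 260. ] 0.59 [0.569  0.2665 0.107 ]
green_chest [151.2 415.1] 0.86 [0.5662 0.4933 0.    ]
green_chest [154.7 260.1] 0.81 [0.5715 0.2673 0.    ]
t 2.3 tcp [0.5666 0.2648 0.2599] rot [ 3.1413e+00  5.0000e-04 -3.1415e+00] shift [-0.4 -0.8 -0.1]
turn about tool z 0.0001
```

View pics/w1.png

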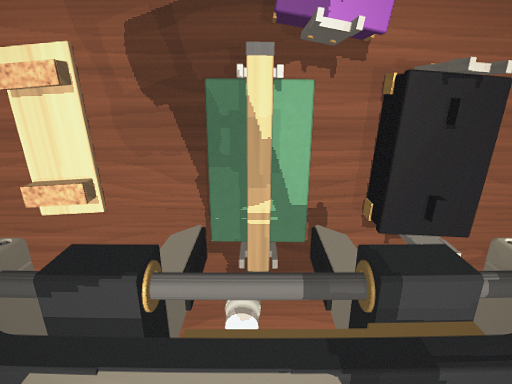

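The wrist view shows the green-lidded chest at the centre with its beam in columns 247–272, the rest at the left and the black look-alike at the right. Now I fit the beam edges.

```bash
cat > edge.py <<'E'
from h import *
def beam(c,r0,r1,c0,c1,z):
    hsv=cv2.cvtColor(c['img'],cv2.COLOR_BGR2HSV); E=[[],[]]
    for r in range(r0,r1,2):
        g=np.nonzero((hsv[r,c0:c1,0]<36)&(hsv[r,c0:c1,1]>40))[0]
        if len(g)<10: continue
        for k,i in enumerate((g[0]-.5,g[-1]+.5)): E[k].append(onplane(c,[r,c0+i],z)[:2])
    out=[]
    for e in E:
        e=np.array(e); p=np.polyfit(e[:,0],e[:,1],1)
        k=np.abs(np.polyval(p,e[:,0])-e[:,1])<.004; p=np.polyfit(e[k,0],e[k,1],1); out.append(p)
        print(len(e),k.sum(),'yaw deg',np.degrees(np.arctan(p[0])).round(2),'y at x=.567',np.polyval(p,.567).round(4))
    return out
E
python3 - <<'E'
from edge import *
c=cam("wrist")
beam(c,90,205,225,295,.122)
for r in (100,150,190): print(cv2.cvtColor(c['img'],cv2.COLOR_BGR2HSV)[r,240:280:2].tolist())
for rc in ([43,247],[43,274],[54,247],[54,273],[271,248],[271,270]): print(rc,onplane(c,rc,.122).round(4))
E
```

```text
58 58 yaw deg -0.4 y at x=.567 0.2522
58 58 yaw deg -0.41 y at x=.567 0.2782
[[67, 81, 104], [68, 89, 106], [68, 87, 105], [31, 65, 114], [16, 116, 198], [26, 82, 244], [25, 82, 242], [24, 87, 242], [25, 86, 242], [25, 82, 242], [27, 76, 242], [28, 73, 242], [27, 75, 242], [27, 77, 242], [26, 78, 242], [25, 83, 243], [18, 108, 208], [68, 92, 170], [67, 87, 167], [68, 87, 168]]
[[67, 87, 106], [68, 81, 107], [67, 87, 105], [42, 69, 107], [16, 115, 184], [16, 114, 184], [16, 114, 184], [16, 112, 182], [17, 112, 177], [17, 111, 179], [17, 114, 194], [16, 111, 195], [17, 112, 191], [17, 112, 191], [17, 113, 191], [17, 114, 176], [72, 100, 105], [68, 84, 100], [67, 88, 163], [66, 88, 163]]
[[69, 83, 107], [67, 82, 106], [67, 84, 106], [43, 67, 110], [17, 116, 202], [17, 113, 201], [16, 112, 202], [17, 113, 201], [16, 113, 205], [16, 113, 203], [16, 115, 201], [16, 115, 204], [16, 116, 205], [17, 113, 209], [17, 112, 212], [20, 100, 160], [69, 87, 117], [68, 84, 118], [68, 82, 118], [67, 83, 117]]
[43, 247] [0.4394 0.254  0.122 ]
[43, 274] [0.4393 0.2796 0.122 ]
[54, 247] [0.4491 0.2539 0.122 ]
[54, 273] [0.4491 0.2788 0.122 ]
[271, 248] [0.6871 0.2526 0.122 ]
[271, 270] [0.6871 0.2787 0.122 ]
```

```bash
python3 - <<'E'
import cell
from h import *
print(cell.grip_point_offset)
to([.5685,.2652,.107-cell.grip_point_offset],np.radians(-.4))
E
```

```text
0.0188
t 2.35 tcp [0.5667 0.2647 0.2599] rot [ 3.1414e+00  4.0000e-04 -3.1413e+00] shift [ -1.8   0.5 171.7]
turn about tool z 0.0072
```

```bash
python3 -m inch '[[[-2,0.5,30,0.007],[0,0,40,0],[0,0,40,0],[0,0,30,0],[0,0,20,0],[0,0,8,0],[0,0,4,0],[0,0,0,0]]]' && python3 -c "
from h import *; to([.5685,.2652,.0882],np.radians(-.4))" && python3 -m inch '[[[0,0,0,0],[0,0,0,0],[0,0,0,0],[0,0,0,0],[0,0,0,0]]]' 1 25
python3 -c "
from h import *
s=observe();print(s['opening'],s['contact_force'],s['torque'])"
```

```text
time: 3.35
tool_pos: [0.5694, 0.2649, 0.0882]
tool_rot: [3.141, 0.001, 3.135]
contact_force: [-0.0, -0.5, -0.1]
opening: 0.0598
t 3.35 tcp [0.5694 0.2649 0.0882] rot [3.1412e+00 1.1000e-03 3.1348e+00] shift [0.9 0.3 0. ]
turn about tool z 0.0002
time: 3.98
tool_pos: [0.5692, 0.2648, 0.0877]
tool_rot: [3.141, 0.0, 3.135]
contact_force: [-0.2, -0.2, 1.3]
opening: 0.0255
0.025454000050256106 [-0.23947425 -0.22253831  1.29568584] [-0.02275764  0.01746303 -0.04805292]
```

Gripped at a 25.5 mm opening. Raising the grip force a little and lifting straight up, slowly at first.

```bash
python3 -m inch '[[[0,0,0,0],[0,0,-3,0],[0,0,-5,0],[0,0,-6,0],[0,0,-8,0],[0,0,-10,0],[0,0,-10,0],[0,0,-10,0],[0,0,-10,0],[0,0,0,0]]]' - 35
python3 -c "
from h import *
s=observe();print(s['opening'],s['contact_force'],s['torque'])
c=cam('scene');cv2.imwrite('pics/s2.png',cv2.resize(c['img'][170:340,240:400],None,fx=4,fy=3.5)); 
c=cam('wrist');print(place_of('wrist','rest_top'))"
```

```text
time: 5.22
tool_pos: [0.5696, 0.2649, 0.1507]
tool_rot: [3.141, 0.002, 3.135]
contact_force: [0.5, -0.5, -2.1]
opening: 0.026
0.025978065867171503 [ 0.48499368 -0.4816131  -2.11068707] [ 0.02206953  0.03756756 -0.00396068]
[]
```

View pics/s2.png

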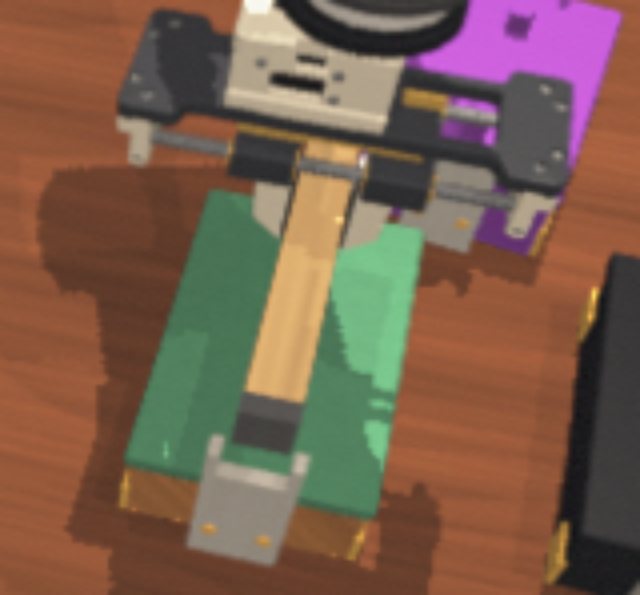

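The beam is clear of the near bracket and level, with the opening at 26 mm and about 2 N on the wrist. I raise it further and stop beside the rest for a close look.

```bash
python3 -m inch '[[[0,0,-20,0],[0,0,-30,0],[3,-15,-25,0],[5,-30,-15,0],[5,-35,0,0],[4,-35,0,0],[3,-25,0,0],[0,-15,0,0],[0,0,0,0],[0,0,0,0]]]'
python3 - <<'E'
from h import *
c=cam("wrist"); cv2.imwrite('pics/w2.png',c['img'])
for d in place_of("wrist","rest_top"): print(np.round(d['at'],1),round(d['conf'],2),onplane(c,d['at'],.04).round(4))
s=observe(); print(s['opening'],s['tool_pos'],s['contact_force'],s['torque'])
E
```

```text
time: 6.62
tool_pos: [0.5481, 0.1106, 0.2393]
tool_rot: [3.141, -0.0, 3.135]
contact_force: [0.3, -0.7, -1.5]
opening: 0.0256
[152.8 150.1] 0.68 [ 0.5373 -0.0249  0.04  ]
[238.9 260.4] 0.18 [0.6574 0.1129 0.04  ]
0.025731833283804743 [0.54804534 0.11072902 0.23938384] [ 0.03639336  1.26957676 -1.09400214] [ 0.0217678   0.00634464 -0.01890645]
```

View pics/w2.png

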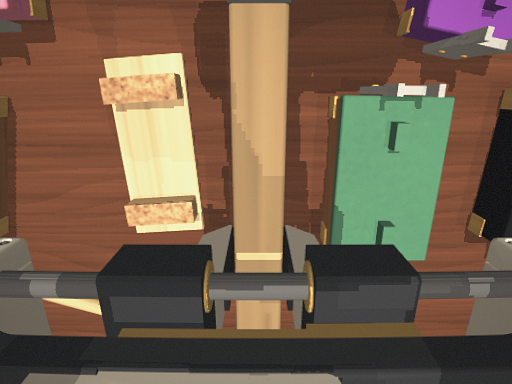

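The view shows the rest at the left (cork blocks near (90,140) and (213,160)), with the held beam still gripped in the middle. I enlarge the rest and overlay the model at (0.5375, −0.025), 3.3°.

```bash
cat > ov.py <<'E'
from h import *
def over(x,y,deg,name):
    c=cam("wrist"); k=5; r0,c0=40,90; im=cv2.resize(c['img'][r0:240,c0:215],None,fx=k,fy=k,interpolation=cv2.INTER_CUBIC)[:, :]
    a=np.radians(deg)
    def poly(cx,hx,hy,z,col):
        P=[]
        for sx,sy in((-1,-1),(1,-1),(1,1),(-1,1)):
            u,v=cx+sx*hx,sy*hy; r,q=proj(c,[x+u*np.cos(a)-v*np.sin(a),y+u*np.sin(a)+v*np.cos(a),z]); P.append([(q-c0+.5)*k,(r-r0+.5)*k])
        cv2.polylines(im,[np.int32(P)],True,col,1)
    poly(0,.12,.05,.01,(255,0,0))
    for s in(-1,1): poly(s*.08,.015,.045,.04,(0,255,0))
    cv2.imwrite(name,cv2.resize(im,None,fx=.6,fy=.6,interpolation=cv2.INTER_AREA) if False else im[:, :])
E
sed -i 's/k=5/k=3/' ov.py
python3 -c "
from ov import *; over(.5375,-.025,3.3,'pics/o1.png')"
```

```text
(no output)
```

View pics/o1.png

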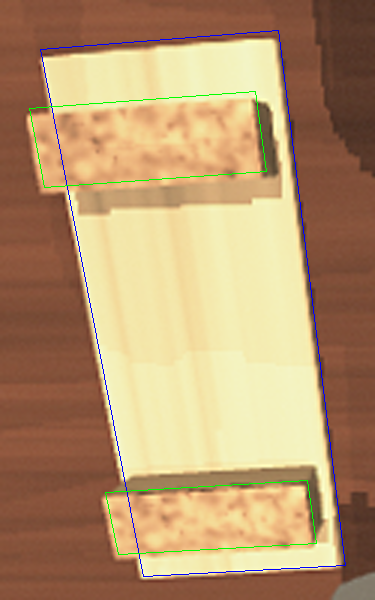

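The overlay fits within about 2 mm: rest centre ≈ (0.539, −0.025), yaw 3.3°.

```bash
python3 -m inch '[[[1,-15,0,0],[2,-30,0,0],[2,-35,0,0],[2,-30,0,0],[1,-18,0,0],[0,-7,0,0],[0,0,0,-0.033],[0,0,0,-0.032],[0,0,0,0]]]'
python3 -m inch '[[[0,0,10,0],[0,0,30,0],[0,0,35,0],[0,0,35,0],[0,0,30,0],[0,0,20,0],[0,0,10,0],[0,0,4,0],[0,0,0,0],[0,0,0,0]]]'
python3 -c "
from h import *; to([.539,-.025,.0357],np.radians(3.3)); print(observe()['opening'],observe()['torque'])"
```

```text
time: 7.9
tool_pos: [0.5391, -0.0244, 0.2395]
tool_rot: [3.141, 0.0, -3.082]
contact_force: [-0.4, 0.5, -1.4]
opening: 0.0254
time: 9.15
tool_pos: [0.5396, -0.0252, 0.0663]
tool_rot: [-3.141, 0.001, -3.083]
contact_force: [0.8, 0.0, -1.1]
opening: 0.0253
t 9.15 tcp [ 0.5396 -0.0252  0.0663] rot [-3.1413e+00  1.5000e-03 -3.0834e+00] shift [ 0.7  0.2 30.5]
turn about tool z 0.0006
0.025328665184080234 [ 0.01446406 -0.02001415  0.02405547]
```

```bash
python3 -m inch '[[[0,0,8,0],[0,0,8,0],[0,0,6,0],[0,0,4,0],[0,0,2,0],[0,0,1,0],[0,0,0,0],[0,0,0,0]]]'; python3 -m inch '[[[0,0,0.5,0],[0,0,0.5,0],[0,0,0.5,0],[0,0,0,0]]]'
```

```text
time: 10.15
tool_pos: [0.5392, -0.0252, 0.0367]
tool_rot: [-3.142, 0.0, -3.083]
contact_force: [-0.1, 0.5, -1.6]
opening: 0.0256
time: 10.65
tool_pos: [0.5392, -0.0251, 0.0356]
tool_rot: [-3.142, 0.0, -3.083]
contact_force: [-2.4, 0.5, 5.1]
opening: 0.0259
```

Contact: the force changed sign to +5 N. Easing the grip, opening, then retreating straight up.

```bash
python3 -m inch '[[[0,0,-0.3,0],[0,0,0,0]]]' - 5; python3 -m inch '[[[0,0,0,0],[0,0,0,0],[0,0,0,0],[0,0,0,0]]]' -0.3; python3 -m inch '[[[0,0,-3,0],[0,0,-8,0],[0,0,-20,0],[0,0,-35,0],[0,0,-45,0],[0,0,-45,0],[0,0,-30,0],[0,0,-10,0],[0,0,0,0]]]'
python3 - <<'E'
from h import *
c=cam("top"); s=cam("scene")
cv2.imwrite('pics/end.png',np.hstack([cv2.resize(c['img'][90:220,180:440],None,fx=1.5,fy=2)[:, :],cv2.resize(s['img'][130:310,30:380],None,fx=1.1,fy=260/180)]))
for n,k in(("top",c),("scene",s)):
    for l,z in(("green_beam_mid",.055),("red_beam_mid",.107)):
        for d in place_of(n,l): print(n,l,np.round(d['at']),round(d['conf'],2),onplane(k,d['at'],z).round(3))
w=cam("wrist"); cv2.imwrite('pics/w3.png',w['img'])
E
```

```text
time: 10.9
tool_pos: [0.5392, -0.0251, 0.0356]
tool_rot: [3.142, 0.0, -3.083]
contact_force: [-2.4, 0.8, 5.7]
opening: 0.0259
time: 11.4
tool_pos: [0.5391, -0.0251, 0.0352]
tool_rot: [3.141, -0.0, -3.083]
contact_force: [-0.2, 1.4, -0.3]
opening: 0.0584
time: 12.52
tool_pos: [0.539, -0.0251, 0.2313]
tool_rot: [3.142, 0.0, -3.083]
contact_force: [-0.1, -0.0, 0.1]
opening: 0.0599
top red_beam_mid [155. 404.] 0.74 [ 0.545 -0.311  0.107]
scene green_beam_mid [226. 189.] 0.94 [ 0.531 -0.029  0.055]
scene red_beam_mid [191.  80.] 0.58 [ 0.543 -0.304  0.107]
```

View pics/end.png

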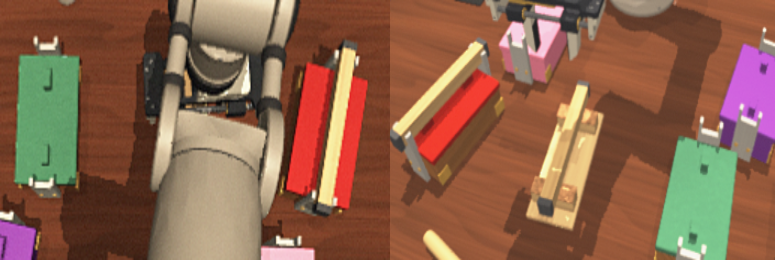

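View pics/w3.png

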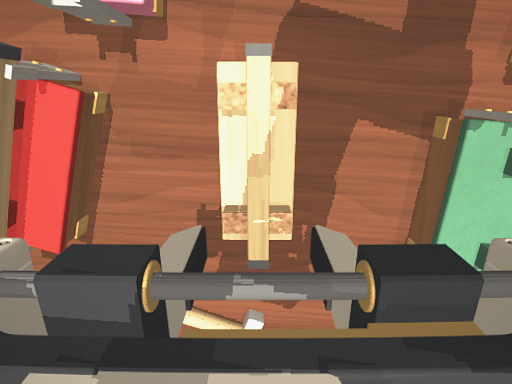

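The beam lies centred and parallel across both cork blocks, with the gripper clear. A quick numeric check of its ends, then I hand in.

```bash
python3 - <<'E'
from h import *
c=cam("wrist"); a=onplane(c,[43.5,259],.07); b=onplane(c,[268,258],.07)
m=(a+b)/2; print(a,b,m,np.linalg.norm(a-b),np.degrees(np.arctan2(*(b-a)[1::-1])))
if np.hypot(*(m[:2]-[.539,-.025]))<.012: hand_in(); print('handed in',observe()['time'])
E
```

```text
[ 0.4087274  -0.03188099  0.07      ] [ 0.66870436 -0.01775664  0.07      ] [ 0.53871588 -0.02481881  0.07      ] 0.26036036011238184 3.109778267327142
the job is handed in; nothing more can be done
the job is handed in; nothing more can be done
```

I lifted the green-lidded chest's beam straight up and level, about 60 mm clear of its brackets. Then I set it down along the middle of the rest across both cork blocks, let go, and backed off straight up. I handed the job in at about 13 s, well inside the 40 s limit.

**Last checks:**
- **Wrist camera:** the beam's centre is at (0.5387, −0.0248) and its yaw is 3.1°. My fit of the rest was (0.539, −0.025) and 3.3°. The measured beam length was 260 mm, as expected.
- **Forces:** about 5–6 N at touchdown, and near zero after I let go and backed off.
- **Red chest's beam:** measured within 4 mm of where it was, which is within the detector's noise. I never went near it.

**Where the checks disagreed:**
- **Scene camera:** it put the beam's centre about 8 mm off along its length. I put that down to the network being slightly off and trusted the wrist measurement.
- **Top camera:** it could not see the beam after placing, because the arm was in the way.

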